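# Set the sampler carriage to its index mark and lock it with the T-key

### The job

Push the stiff sampler carriage along its rail until its pointer blade stands in line with the blade of the index clip, without running it past the mark. Then take the T-headed locking key from the slanted stand, put its head lengthwise down through the slot in the carriage plate until the collar rests on the plate, and give it a quarter turn so that the head locks crosswise under the rail. Leave the carriage on the mark, and leave the rack, jar and carton where they stand.

Things in the scene. Friction and masses are not known exactly. Their poses are not given: they have to be found in the camera images.
- rail: Fixed aluminium T-slot rail 460 mm long (its y), 100 wide (x), 50 high, turned up to 0.2 rad. Origin: centre of its underside, on the bench; the carriage is to be pushed towards its +y. A slot 20 mm wide runs along the middle of its top, over a hollow 64 mm wide and 36 deep; the lips beside the slot are 8 mm thick.
- carriage (a joint): Position of the carriage along the rail in m, 0 to 0.2, growing towards the rail's +y. It slides stiffly: about 10 N to move it; it stays where it is left and hardly coasts. It starts 50 to 160 mm short of the mark.
- push_face (a point): Centre of the flat rear face (rail -y) of the carriage's white housing, the face to push on, 85 mm above the bench; axes as the rail's. The housing is a box 92 x 92 mm, too wide to grip, and 50 high, standing on the 10 mm thick carriage plate; the face reaches from 60 to 110 mm above the bench. Behind the face is only the rail, 50 mm high.
- pointer (a point): Top of the carriage's pointer, a steel blade 5 mm thick along the rail on the far side (rail +x) of the white housing, at its middle, 95 mm above the bench. The push face lies 46 mm behind it (rail -y), the window's centre 111 mm ahead of it (rail +y). Axes as the rail's.
- clip: Fixed index clip at the rail's far side: dark steel foot 30 x 50 mm, 60 high, under an upright steel blade 26 mm long, 5 thick along the rail, its top 95 mm above the bench. Origin: underside of the foot, below the blade; axes as the rail's. On the mark, the pointer's y in this frame is 0 (negative before the mark). The blades pass 2 mm apart without touching.
- window (a point): Centre of the rectangular slot through the carriage plate, at the plate's upper face 60 mm above the bench: 50 mm long along the rail (y), 20 wide (x), above the slot in the rail. The plate is 100 mm wide, 10 thick and ends 55 mm ahead of this point; the housing's front face is 65 mm behind it. Axes as the rail's.
- stand: Fixed key stand: base plate 120 x 90 x 12 mm with a slanted grey sleeve, its mouth 75 mm above the bench, leaning 30 degrees from vertical towards the stand's -x, away from the rail (to the robot's right). Sleeve 68 x 40 mm outside, pocket 48 x 20 mm, 45 deep. Origin: on the bench under the middle of the mouth, 10 mm to -x of the base plate's middle.
- key: Loose T-headed locking key, 81 mm long, 160 g. Origin: centre of the underside of its collar, a steel disc 48 mm across, 8 thick; z runs along the key to the handle. Above the collar a flat white handle 56 mm long (x), 16 thick (y), 40 high. Below it a shank 12 mm across and a T-head 44 mm long (x), 13 thick (y), from 23 to 33 mm below the origin. Locked: x across the rail.
- key_grip (a point): Middle height of the key's handle, 32 mm from the key's origin along its z, axes as the key's. Grip across the 16 mm thickness (key y). At the start the key stands in the stand's sleeve, collar on the mouth, leaning 30 degrees, its x in the plane of the lean; draw it out along its own z by at least 35 mm.
- vial_rack: Bystander: white tray of amber vials, 70 x 120 mm, 52 high, on the bench. Origin: centre of its underside.
- jar: Bystander: amber jar, 68 mm across, 85 high. Origin: centre of its underside.
- carton: Bystander: upright cardboard carton 50 x 90 mm, 150 high. Origin: centre of its underside.

How it is judged (in metres and radians):
On the way, in this order (a step that is already met when the one before it is completed fails the run):
1. the carriage stands still on the mark, within 3 mm, the key not yet in it (velocity of joint carriage between -0.005 and 0.005 m/s and y of pointer in the frame of clip between -0.003 and 0.003 m and distance between key and window above 0.06 m), for 0.2 s.
2. the key is in the slot lengthwise, collar down on the plate (within 6 mm) (horizontal distance between key and window below 0.008 m and z of key in the frame of window between -0.003 and 0.006 m and angle between key's own z axis and vertical below 0.1 rad and angle between the x axis of key and the y axis of rail, either way round below 0.4 rad), for 0.05 s.
At the end, for the whole second after the job is handed in: The pointer is within 3 mm of the clip's mark along the rail; the key is upright (within 6 degrees) in the carriage's slot, its collar resting on the plate (within 3 mm of height, 8 mm of the slot's centre), turned to within 15 degrees of straight across the rail, released and at rest (velocity of joint carriage between -0.005 and 0.005 m/s and y of pointer in the frame of clip between -0.003 and 0.003 m and horizontal distance between key and window below 0.008 m and z of key in the frame of window between -0.003 and 0.003 m and angle between key's own z axis and vertical below 0.1 rad and angle between the x axis of key and the x axis of rail, either way round below 0.26 rad and linear speed of key below 0.02 m/s); the robot touches nothing.
It fails at once if the carriage ran more than 5 mm past the mark (y of pointer in the frame of clip above 0.005 m).
It fails at once if a bystander was moved more than 20 mm or knocked over (distance of any of vial_rack, jar, carton from where it was at the start of the episode above 0.02 m or angle between any of vial_rack, jar, carton's own z axis and vertical above 0.5 rad).
It also fails if it takes over 69 s, if anything falls off the work surface, if the arm or the gripper's body presses on something with over 40 N, if the wrist force passes 120 N, or if a joint passes its speed limit or range.

### The arm

A 6-joint arm with a two-finger parallel gripper is mounted at the origin on the work surface. World frame = base frame: x ahead of the robot, y to its left, z up, the work surface at z = 0. Lengths are in mm, angles in rad, forces in N, time in s.
With the tool pointing down it reaches from about 350 to 850 mm from the base axis. Payload 8.1 kg.
Tool frame: the origin (TCP) lies at the centre of the arm's flange, where the gripper is bolted on; the fingertips stand 186 mm ahead of it and the grasp point (between the pads) lies 167 mm ahead of it (manip.nose_length is the distance from the TCP to the fingertips, in mm); z points along the fingers, y is the line along which they close (so a half turn about z gives the same grasp; the last joint's range is limited). The gripper opens to 93 mm and grips with 3 to 60 N. Pads are 15 mm wide; open, the fingers measure 128 mm over their backs; the gripper's body (75 mm by 188 mm) begins 65 mm behind the grasp point.
Start: joints at [-1.407, 0.13, 1.488, -0, 1.523, -0.085], TCP at [147.765, -581.526, 404.735] pointing down, gripper open.
Joint ranges: [-2.96, 2.96], [-0.89, 2.26], [0.02, 2.5], [-1.34, 4.48], [0, 2.73], [-2.66, 2.66]. Speed limits (rad/s): [2.39, 2.39, 2.79, 3.14, 3.14, 3.14].

### API

Orientations are given as a unit quaternion [w, x, y, z].
In Python, from cell import manip gives the robot as it stands.
- The arm moves only by the tool step_arm, never from a script. Its argument "series" is text: rows parted by semicolons, each of 7 numbers parted by spaces: the shift along the tool's x, y, z in mm, then the turn, a rotation vector about the tool's x, y, z in degrees, then the finger opening in mm, from 0 to 93. A call has exactly 8 rows; each row is the pose to reach, as a shift and turn from the pose commanded when the call began, along the tool's axes at that moment; what a row does not reach only later rows make up. A row lasts 1/10 s, in which the tool goes at most 50 mm and 8.59 degrees, less where a joint would pass 70% of its speed; a pose out of reach is approached as far as the arm can. A call with a gripper value outside its range is refused whole. The fingers move at their own pace and stop on an object; "grip_force" is the grip in N (left out, the last holds). Time passes only in rows, so rows that repeat a pose let the fingers close, or fill a call up. It gives the time, the measured TCP pose, the force, the opening and the grip force at its end, in the units of the state.
- manip.sense(): the state, without advancing time (a new reading comes with each control period).
- manip.grab_frame(name): name is "scene" or "side" or "wrist"; returns a dict with "pixels" (384x512x3 uint8, red, green, blue), "vfov" (degrees; the focal length in pixels is half the picture's height over the tangent of half this angle, whatever the lens; pixels are square), "cx", "cy" (the principal point, pixels), "dist_coeffs" ([k1, k2, p1, p2, k3] as OpenCV has them; the pictures are not rectified), "R" (3x3) and "t" (3): a world point X has camera coordinates R X + t; the wrist camera has in their place "mount" (4x4, takes a point from camera to tool coordinates, whose origin is the TCP and whose axes are the flange's). Camera axes: x right, y down, z forward; pixel columns grow to the right and rows downward; lengths in mm; the calibration is good to about 2 mm. A picture is of the moment at which its call begins: read the wrist's pose just before it. There is no depth.
- manip.finish_job(): hands the job in; it is judged then, once.
The state is a dict: "t": time; "joints": joint angles; "joint_vel": joint speeds; "joint_torque": joint torques, N m; "tcp_pos": TCP position; "tool_rot": TCP orientation; "wrist_force": force on the tool from outside, world axes, zero at the start; "moment": the same for the moment, N m; "width": opening from 0.0 (shut) to 1.0 (fully open); "finger_force": force on a finger pad.
Only numpy, scipy, OpenCV 4.12 (cv2) and the standard library are available. Lean on these libraries where they do the work, as an engineer would, in place of code of your own. Each camera call takes 0.05 s, during which the arm holds its last target. There are 200 camera calls.

## Working session

There is one attempt and no reset: what is moved stays moved. The work goes in short steps, Python scripts to look and compute and a tool call to move; the robot and the scene stay as the last step left them, time stands still between calls to the robot, and variables do not carry over. Pictures are saved under pics/ and viewed, at most 13 in all, crops included, and the job is handed in when it is done.

Besides the shell and the picture viewer there is one more tool, called as name(argument=value, ...), one argument or row to a line, values as JSON. step_arm: Moves the arm, as the interface text tells. Its arguments: {"type":"object","properties":{"series":{"type":"string"},"grip_force":{"type":"number"}},"required":["series"]}

```bash
mkdir -p pics; ls
cat > h.py <<'E'
import numpy as np, cv2
from cell import manip
from scipy.spatial.transform import Rotation as Ro
def cam(name):
    s=manip.sense(); f=manip.grab_frame(name)
    h=f["pixels"].shape[0]; fl=h/2/np.tan(np.radians(f["vfov"]/2))
    K=np.array([[fl,0,f["cx"]],[0,fl,f["cy"]],[0,0,1]]); d=np.array(f["dist_coeffs"],float)
    if "mount" in f:
        M=np.array(f["mount"]); T=np.eye(4); q=s["tool_rot"]
        T[:3,:3]=Ro.from_quat([q[1],q[2],q[3],q[0]]).as_matrix(); T[:3,3]=s["tcp_pos"]
        W=np.linalg.inv(T@M); R,t=W[:3,:3],W[:3,3]
    else: R,t=np.array(f["R"]),np.array(f["t"])
    return dict(im=f["pixels"],K=K,d=d,R=R,t=t)
def save(c,fn): 
    cv2.imwrite(fn,cv2.cvtColor(c["im"],cv2.COLOR_RGB2BGR)); np.savez(fn[:-4]+".npz",**c)
def load(fn): return dict(np.load(fn[:-4]+".npz"))
def ray(c,p):
    u=cv2.undistortPoints(np.array([[p]],float),c["K"],c["d"])[0,0]
    return -c["R"].T@c["t"], c["R"].T@np.array([u[0],u[1],1.])
def onz(c,p,z):
    o,v=ray(c,p); return o+v*(z-o[2])/v[2]
def proj(c,X): return cv2.projectPoints(np.array(X,float).reshape(-1,3),cv2.Rodrigues(c["R"])[0],c["t"],c["K"],c["d"])[0][:,0]
def tri(c1,p1,c2,p2):
    o1,v1=ray(c1,p1);o2,v2=ray(c2,p2)
    a=np.linalg.lstsq(np.c_[v1,-v2],o2-o1,rcond=None)[0]
    x,y=o1+a[0]*v1,o2+a[1]*v2; return (x+y)/2,np.linalg.norm(x-y)
E
python3 - <<'E'
from h import *
for n in ["scene","side","wrist"]:
    c=cam(n); save(c,f"pics/{n}0.png"); print(n,-c["R"].T@c["t"],c["R"][2])
a=[cv2.imread(f"pics/{n}0.png") for n in ["scene","side"]]
cv2.imwrite("pics/a.png",cv2.resize(a[0],(800,600)));cv2.imwrite("pics/b.png",cv2.resize(a[1],(800,600)))
s=manip.sense(); print(s)
E
```

```text
pics
scene [1345.82902371 -331.06433565  667.368592  ] [-0.7307459   0.39713967 -0.55523915]
side [ 502.54873467 -850.77128978  957.48475727] [ 0.04506267  0.72887226 -0.68316512]
wrist [ 218.3360823  -564.53650317  382.9337404 ] [-0.2519586  -0.06201842 -0.96574871]
{'t': 0.15, 'joints': array([-1.40741194e+00,  1.30959243e-01,  1.48906716e+00,  7.72078775e-06,
        1.52300189e+00, -8.54014064e-02]), 'joint_vel': array([ 0.00061178, -0.00394047, -0.00301987, -0.00098734,  0.00145509,
        0.00209661]), 'joint_torque': array([ 2.13214618e-03, -5.60474360e+01, -4.92336380e+01,  7.69379502e-02,
        3.05735401e-02, -1.06447872e-04]), 'tcp_pos': array([ 147.72794162, -581.33523853,  403.92433927]), 'tool_rot': array([-7.17423986e-04,  9.92272942e-01,  1.24072128e-01, -2.41288318e-05]), 'wrist_force': array([-0.19610032, -0.43984593, -0.01643874]), 'moment': array([-0.03304282,  0.0074954 , -0.00316866]), 'finger_force': 0.0, 'width': 1.0011614777169828}
```

View pics/a.png

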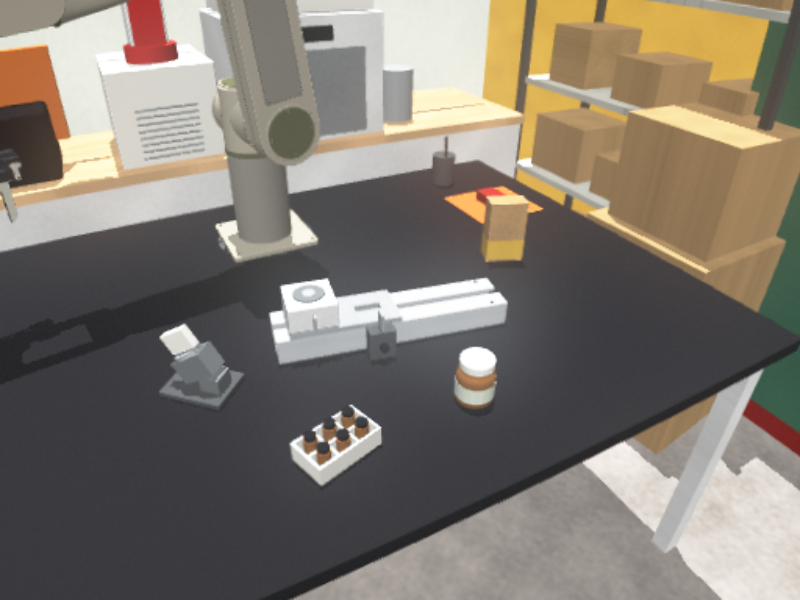

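View pics/b.png

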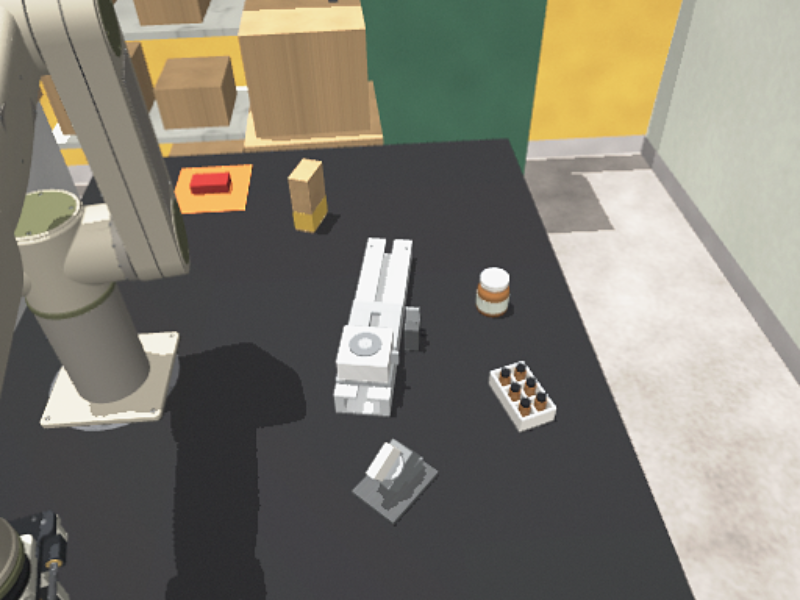

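The scene view shows the rail with housing at (310,305), the clip at (382,340) and the key at (182,340). The side view shows the housing at (365,345), clip (412,325), stand (395,480), rail far end (390,240) and near end (362,412).

Run:
```python
from h import *
c=load("pics/side0.png"); k=1/1.5625; s=load("pics/scene0.png")
for n,p,z in [("farL",(370,240),50),("farR",(411,241),50),("nearLb",(335,411),0),("nearRb",(389,414),0),
 ("st1",(393,438),12),("st2",(437,472),12),("st3",(393,522),12),("st4",(353,490),12),("cap",(366,344),112),("rack",(522,385),52),("jar",(494,276),85),("carton",(308,168),150)]:
    print(n,onz(c,(p[0]*k,p[1]*k),z).round(0))
print("fl",c["K"][0,0],load("pics/wrist0.png")["K"][0,0])
print("key top scene/side",tri(c,(383*k,460*k),s,(181*k,338*k)))
w=load("pics/wrist0.png"); print(manip.grab_frame("wrist")["mount"])
```

```text
farL [518. 323.  50.]
farR [612. 310.  50.]
nearLb [ 431. -119.    0.]
nearRb [ 530. -134.    0.]
st1 [ 533. -195.   12.]
st2 [ 601. -269.   12.]
st3 [ 521. -353.   12.]
st4 [ 460. -291.   12.]
cap [496. -60. 112.]
rack [ 771. -130.   52.]
jar [767. 133.  85.]
carton [383. 485. 150.]
fl 411.1818669877986 311.60515081402536
key top scene/side (array([ 511.04365302, -292.12196621,   98.8240292 ]), np.float64(4.314554784630477))
[[ 1.95993449e-04 -9.65705402e-01 -2.59640207e-01  7.25438038e+01]
 [ 9.99999902e-01  2.92347805e-04 -3.32492513e-04  1.15968584e+00]
 [ 3.96995061e-04 -2.59640117e-01  9.65705365e-01  2.08727200e+01]
 [ 0.00000000e+00  0.00000000e+00  0.00000000e+00  1.00000000e+00]]
```

```bash
cat >> h.py <<'E'
def pose():
    s=manip.sense(); q=s["tool_rot"]; return Ro.from_quat([q[1],q[2],q[3],q[0]]),np.array(s["tcp_pos"])
def down(yaw): # tool x horizontal at heading yaw(deg), z down
    a=np.radians(yaw); x=np.array([np.cos(a),np.sin(a),0]); z=np.array([0,0,-1.]); return Ro.from_matrix(np.c_[x,np.cross(z,x),z])
def go(R,p):
    R0,p0=pose(); print("shift",R0.inv().apply(np.array(p)-p0).round(1),"turn",(R0.inv()*R).as_rotvec(degrees=True).round(2))
E
python3 -c "
from h import *
go(down(79),(490,-20,404))"
```

```text
shift [ 470.  -459.8    0.7] turn [-6.000e-02 -4.000e-02 -6.475e+01]
```

step_arm(
  series="33 -32 0 0 0 -4 93; 66 -65 0 0 0 -8 93; 100 -98 0 0 0 -13 93; 135 -132 0 0 0 -18 93; 170 -167 0 0 0 -23 93; 205 -201 0 0 0 -28 93; 240 -235 0 0 0 -33 93; 275 -270 0 0 0 -38 93",
)

```text
t: 1.0
tcp_pos: [348.3, -250.3, 404.8]
tool_rot: [0.0, 0.897, 0.442, 0.0]
wrist_force: [0.7, -0.2, -0.5]
width: 1.002
finger_force: 0.0
```

```bash
python3 -c "
from h import *
go(down(79),(490,-20,404))"
```

```text
shift [268.9 -28.1   0.8] turn [ 3.000e-02  1.000e-02 -2.656e+01]
```

step_arm(
  series="45 -5 0 0 0 -5 50; 92 -10 0 0 0 -10 20; 140 -15 0 0 0 -15 0; 188 -20 0 0 0 -20 0; 235 -24 0 0 0 -25 0; 269 -28 0 0 0 -26.6 0; 269 -28 0 0 0 -26.6 0; 269 -28 0 0 0 -26.6 0",
)

```text
t: 1.8
tcp_pos: [490.4, -21.6, 404.4]
tool_rot: [-0.0, 0.772, 0.636, -0.0]
wrist_force: [-0.1, 0.4, -0.0]
width: 0.363
finger_force: 0.0
```

Run:
```python
from h import *
c=cam("wrist"); save(c,"pics/w1.png"); print(pose()[1])
cv2.imwrite("pics/w1b.png",cv2.resize(cv2.imread("pics/w1.png"),(800,600),interpolation=cv2.INTER_CUBIC))
```

```text
[490.15682694 -22.39918295 404.45837483]
```

View pics/w1b.png

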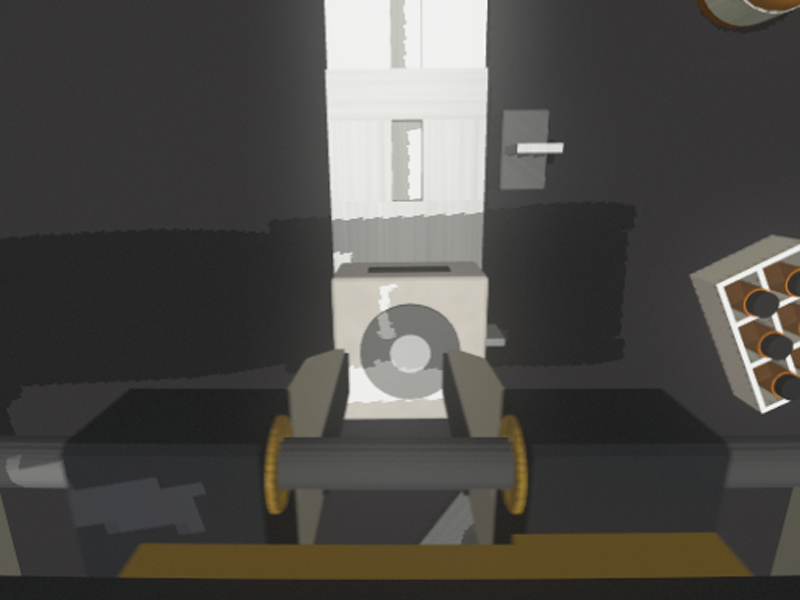

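The wrist view shows the housing top at (333–486, 277–418), the pointer at (495,341), the clip blade at (540,148) on a foot at (525,150), and the window at (392–423, 121–200).

Run:
```python
from h import *
c=load("pics/w1.png"); k=1/1.5625
P=lambda x,y,z: onz(c,(x*k,y*k),z)
for n,x,y,z in [("winc",407.5,160,60),("win far",407,120,60),("win near",408,201,60),("clip blade end L",517,148,95),("clip R",563,147.5,95),("pointer",497,342,95),("hTL",333,277,110),("hTR",487,277,110),("hBL",342,418,110),("hBR",478,418,110),("plate far L",326,69,60),("plate far R",488,69,60),("cap",410,354,112)]:
    print(n,P(x,y,z).round(1))
a=P(326,69,60);b=P(488,69,60);print(np.degrees(np.arctan2(*(b-a)[[1,0]])))
```

```text
winc [513.7  52.5  60. ]
win far [517.9  76.4  60. ]
win near [509.2  27.1  60. ]
clip blade end L [575.   46.7  95. ]
clip R [600.7  42.1  95. ]
pointer [547.6 -66.8  95. ]
hTL [458.4  -3.5 110. ]
hTR [545.2 -20.4 110. ]
hBL [443.7 -92.1 110. ]
hBR [ 526.9 -108.3  110. ]
plate far L [474.7 115.   60. ]
plate far R [572.1  96.   60. ]
cap [493.2 -57.6 112. ]
-11.013831190558474
```

```bash
python3 -c "
from h import *
go(down(79.5),(479.5,-133,404));go(down(79.5),(479.5,-133,254))"
```

```text
shift [-110.6   10.9    0.5] turn [-0.04  0.03 -0.63]
shift [-110.5   11.   150.5] turn [-0.04  0.03 -0.63]
```

step_arm(
  series="-45 4 0 0 0 -0.6 0; -85 8 0 0 0 -0.6 0; -110.5 11 0 0 0 -0.6 0; -110.5 11 40 0 0 -0.6 0; -110.5 11 85 0 0 -0.6 0; -110.5 11 125 0 0 -0.6 0; -110.5 11 148 0 0 -0.6 0; -110.5 11 150 0 0 -0.6 0",
  grip_force=20,
)

```text
t: 2.65
tcp_pos: [477.2, -133.4, 251.0]
tool_rot: [-0.003, 0.77, 0.638, -0.002]
wrist_force: [-0.2, 0.4, 0.4]
width: 0.007
finger_force: 0.0
```

step_arm(
  series="3 0 0 0 0 0 0; 6 0 0 0 0 0 0; 9 0 0 0 0 0 0; 12 0 0 0 0 0 0; 15 0 0 0 0 0 0; 18 0 0 0 0 0 0; 20 0 0 0 0 0 0; 22 0 0 0 0 0 0",
)

```text
t: 3.45
tcp_pos: [483.8, -110.9, 254.7]
tool_rot: [-0.0, 0.769, 0.639, -0.0]
wrist_force: [-1.0, -0.6, -0.1]
width: 0.008
finger_force: 0.0
```

Run:
```python
from h import *
print(pose()[1],manip.sense()["wrist_force"])
c=cam("wrist"); save(c,"pics/w2.png")
cv2.imwrite("pics/w2b.png",cv2.resize(cv2.imread("pics/w2.png"),(800,600),interpolation=cv2.INTER_CUBIC))
```

```text
[ 483.82201692 -110.90960877  254.70880561] [-0.9912527  -0.55449771 -0.07639616]
```

View pics/w2b.png

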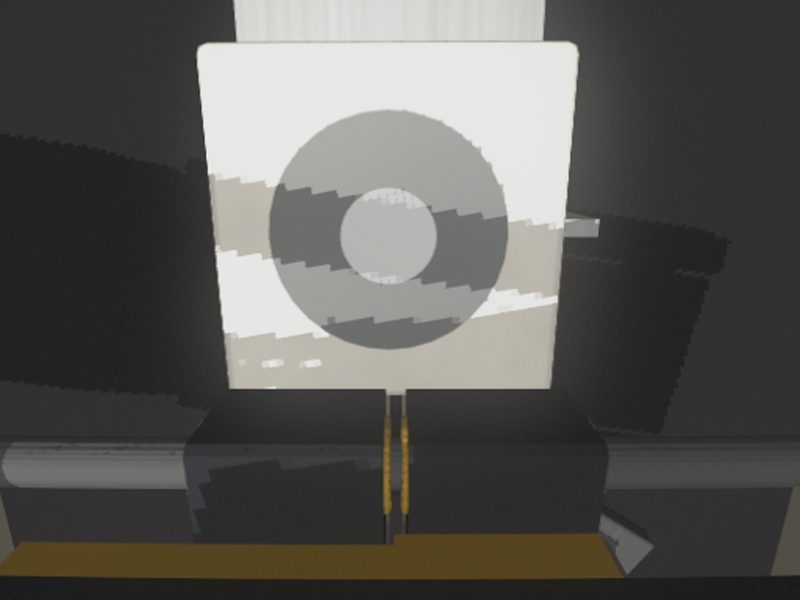

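The housing fills (200–575, 45–390). The pointer blade is at (583,225) to its right, and the fingers are just short of the rear face. I'll push most of the way and then measure blade to blade.

step_arm(
  series="4 0 0 0 0 0 0; 14 0 0 0 0 0 0; 28 0 0 0 0 0 0; 42 0 0 0 0 0 0; 56 0 0 0 0 0 0; 68 0 0 0 0 0 0; 74 0 0 0 0 0 0; 76 0 0 0 0 0 0",
)

```text
t: 4.3
tcp_pos: [497.4, -37.1, 254.7]
tool_rot: [0.001, 0.769, 0.639, -0.001]
wrist_force: [-4.7, -9.6, 2.5]
width: 0.004
finger_force: 5.1
```

Run:
```python
from h import *
print(pose()[1],manip.sense()["wrist_force"])
c=cam("wrist"); save(c,"pics/w3.png")
im=cv2.resize(cv2.imread("pics/w3.png")[0:300,300:512],(636,600)[::1],interpolation=cv2.INTER_CUBIC)
cv2.imwrite("pics/w3b.png",cv2.resize(cv2.imread("pics/w3.png")[:260,312:],None,fx=2.3,fy=2.3,interpolation=cv2.INTER_CUBIC))
```

```text
[497.4367048  -37.10253445 254.70775721] [-4.68334031 -9.56121628  2.48616104]
```

View pics/w3b.png

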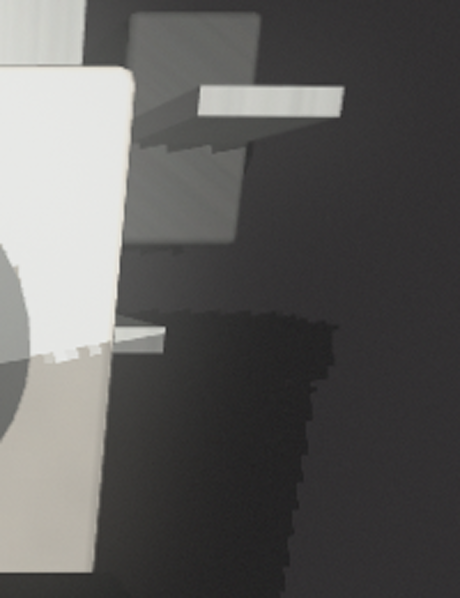

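The clip blade top is at crop (199–344, 87–116) and the pointer top at crop (114–165, 327–353).

```bash
cat >> h.py <<'E'
A=np.radians(-10.5); RY=np.array([-np.sin(A),np.cos(A),0]); RX=np.array([np.cos(A),np.sin(A),0])
E
python3 - <<'E'
from h import *
c=load("pics/w3.png")
P=lambda x,y,z: onz(c,(x/2.3-.3+312,y/2.3-.3),z)
a=P(199,102,95);b=P(344,102,95);p0=P(114,340,95);p=P(165,340,95)
print(a,b,p0,p,np.degrees(np.arctan2(*(b-a)[[1,0]])),((a+b)/2-p)@RY,(a-p)@RX,np.linalg.norm(a-b))
for y in(87,116,327,353): print(P(199 if y<200 else 140,y,95)@RY)
E
```

```text
[574.74428864  46.84808278  95.        ] [600.64587954  42.31521665  95.        ] [555.58830629   7.11703845  95.        ] [565.3474585    5.32867811  95.        ] -9.926433782887107 42.66820825740959 1.6731688287476705 26.295233147155237
153.273721057424
148.47578047102874
110.754031091885
105.7338042828566
```

step_arm(
  series="6 0 0 0 0 0 0; 13 0 0 0 0 0 0; 20 0 0 0 0 0 0; 26 0 0 0 0 0 0; 31 0 0 0 0 0 0; 34 0 0 0 0 0 0; 36 0 0 0 0 0 0; 36 0 0 0 0 0 0",
)

```text
t: 5.15
tcp_pos: [503.9, -1.9, 254.7]
tool_rot: [0.0, 0.769, 0.639, -0.001]
wrist_force: [-4.5, -7.3, 3.8]
width: 0.003
finger_force: 4.0
```

```bash
cat > m.py <<'E'
from h import *
import sys
print(pose()[1],manip.sense()["wrist_force"])
c=cam("wrist"); fn=sys.argv[1]; save(c,fn)
# predicted clip & pointer columns; row profile at columns on each blade
cl=np.array([587.8,44.5,95])
g=cv2.cvtColor(c["im"],cv2.COLOR_RGB2GRAY).astype(float)
for n,off in [("clip",0),("clip-8",-8),("ptr",-18),("ptr",-21)]:
    u=proj(c,cl+off*RX)[0]; col=int(round(u[0])); r0=int(round(u[1]))
    print(n,u.round(1),col); print([int(v) for v in g[r0-12:r0+16,col]], r0-12)
E
python3 m.py pics/w4.png
```

```text
[503.9199104   -1.94105281 254.68860661] [-4.46466542 -7.30162701  3.77917699]
clip [418.9 132.1] 419
[64, 61, 62, 79, 84, 101, 176, 200, 200, 201, 200, 202, 201, 200, 201, 201, 201, 131, 64, 54, 54, 51, 51, 51, 53, 53, 53, 52] 120
clip-8 [400.9 132. ] 401
[104, 104, 94, 89, 89, 107, 180, 198, 197, 198, 198, 199, 198, 198, 199, 198, 198, 145, 111, 106, 106, 102, 82, 78, 78, 78, 78, 77] 120
ptr [378.3 132. ] 378
[113, 112, 102, 98, 98, 98, 98, 99, 99, 97, 98, 98, 97, 97, 97, 111, 113, 113, 114, 114, 108, 94, 192, 200, 199, 200, 199, 199] 120
ptr [371.6 131.9] 372
[112, 112, 100, 101, 100, 101, 101, 102, 99, 101, 100, 101, 100, 104, 114, 116, 114, 113, 111, 100, 98, 98, 201, 208, 207, 207, 207, 147] 120
```

```bash
cat > e.py <<'E'
from h import *
import sys
def edges(fn):
    c=load(fn); g=cv2.cvtColor(c["im"],cv2.COLOR_RGB2GRAY).astype(float); cl=np.array([587.8,44.5,95])
    L=[]
    for off in [-10,-8,-5,-3,0,3,5,8]+[-18,-19,-20,-21,-22]:
        u=proj(c,cl+off*RX)[0]; col=int(round(u[0])); r0=int(round(u[1]))
        d=np.diff(g[max(r0-14,0):r0+50,col]); i=np.argmax(np.convolve(d,[1,1],'valid'))
        w=d[i:i+2]; r=max(r0-14,0)+i+1-.5+ (w*[0,1]).sum()/w.sum()
        L.append((off,onz(c,(col,r),95)@RY)); 
    L=np.array(L); print(L.round(2)[:,1])
    print("gap mm",np.median(L[:8,1])-np.median(L[8:,1]), "fit",np.polyval(np.polyfit(L[:8,0],L[:8,1],1),-20)-np.median(L[8:,1]))
edges(sys.argv[1])
E
python3 e.py pics/w4.png
```

```text
[153.77 153.77 153.61 153.61 153.61 153.92 153.93 153.95 146.68 146.68
 146.68 146.68 146.68]
gap mm 7.094774290392564 fit 6.829847117092015
```

step_arm(
  series="1 0 0 0 0 0 0; 2 0 0 0 0 0 0; 3 0 0 0 0 0 0; 4 0 0 0 0 0 0; 4.5 0 0 0 0 0 0; 5 0 0 0 0 0 0; 5 0 0 0 0 0 0; 5 0 0 0 0 0 0",
)

```text
t: 6.0
tcp_pos: [504.8, 2.7, 254.7]
tool_rot: [0.0, 0.769, 0.639, -0.002]
wrist_force: [-4.3, -9.2, 3.1]
width: 0.003
finger_force: 4.8
```

```bash
python3 m.py pics/w5.png; python3 e.py pics/w5.png
```

```text
[504.75872603   2.65672107 254.66727073] [-4.34980891 -9.20902376  3.08714412]
clip [417.6 142.6] 418
[59, 77, 83, 84, 81, 152, 193, 199, 200, 199, 200, 199, 200, 150, 132, 132, 115, 66, 50, 51, 50, 51, 51, 49, 48, 47, 49, 49] 131
clip-8 [399.8 142.6] 400
[91, 88, 90, 88, 88, 142, 189, 198, 198, 198, 198, 198, 199, 198, 198, 199, 161, 92, 76, 75, 74, 77, 76, 75, 76, 75, 75, 75] 131
ptr [377.4 142.5] 377
[99, 97, 95, 97, 98, 98, 98, 97, 98, 94, 97, 194, 200, 200, 200, 199, 142, 137, 136, 136, 136, 137, 98, 85, 83, 83, 83, 83] 131
ptr [370.6 142.5] 371
[99, 99, 99, 101, 100, 100, 99, 100, 98, 98, 97, 201, 207, 207, 206, 207, 207, 207, 147, 142, 142, 142, 100, 87, 87, 86, 87, 86] 131
[153.74 153.77 153.83 153.83 153.84 153.85 153.84 153.86 151.3  151.3
 151.3  151.3  151.3 ]
gap mm 2.5359463929960953 fit 2.4118857573028265
```

step_arm(
  series="0.5 0 0 0 0 0 0; 1 0 0 0 0 0 0; 1.5 0 0 0 0 0 0; 2 0 0 0 0 0 0; 2.4 0 0 0 0 0 0; 2.4 0 0 0 0 0 0; 2.4 0 0 0 0 0 0; 2.4 0 0 0 0 0 0",
)

```text
t: 6.85
tcp_pos: [505.2, 5.0, 254.7]
tool_rot: [0.0, 0.769, 0.639, -0.002]
wrist_force: [-4.8, -9.3, 4.2]
width: 0.006
finger_force: 4.8
```

```bash
python3 m.py pics/w6.png; python3 e.py pics/w6.png
```

```text
[505.19068629   5.01425389 254.67130389] [-4.80670208 -9.3086302   4.17458577]
clip [416.9 148. ] 417
[57, 78, 83, 82, 83, 105, 185, 199, 200, 149, 134, 132, 133, 134, 134, 132, 133, 72, 50, 49, 49, 48, 47, 48, 48, 47, 48, 47] 136
clip-8 [399.2 148. ] 399
[88, 88, 88, 89, 88, 109, 188, 198, 198, 196, 197, 198, 198, 142, 132, 132, 133, 84, 75, 75, 75, 77, 76, 75, 74, 74, 74, 76] 136
ptr [376.9 147.9] 377
[97, 96, 96, 97, 95, 96, 193, 200, 200, 200, 199, 200, 142, 136, 136, 137, 137, 98, 85, 83, 82, 83, 82, 84, 84, 84, 84, 82] 136
ptr [370.2 147.9] 370
[96, 99, 99, 99, 96, 96, 202, 207, 208, 208, 208, 208, 207, 207, 146, 143, 142, 101, 87, 86, 86, 86, 84, 87, 87, 86, 86, 87] 136
[153.83 153.83 153.84 153.85 153.85 153.87 153.87 154.03 153.69 153.69
 153.69 153.69 153.69]
gap mm 0.16120659553908467 fit 0.04084070696080744
```

The carriage is on the mark (gap ≈0.1 mm). Next I back off, rise, and look at the window from above.

step_arm(
  series="-10 0 0 0 0 0 0; -25 0 0 0 0 0 0; -25 0 -40 0 0 0 0; -25 0 -85 0 0 0 0; 20 0 -110 0 0 0 20; 65 0 -125 0 0 0 50; 100 0 -130 0 0 0 93; 110 0 -130 0 0 0 93",
)

```text
t: 7.7
tcp_pos: [526.3, 116.4, 386.3]
tool_rot: [0.0, 0.768, 0.64, 0.002]
wrist_force: [-1.0, 0.9, -1.0]
width: 0.3
finger_force: 0.0
```

step_arm(
  series="0 0 0 0 0 0 93; 0 0 0 0 0 0 93; 0 0 0 0 0 0 93; 0 0 0 0 0 0 93; 0 0 0 0 0 0 93; 0 0 0 0 0 0 93; 0 0 0 0 0 0 93; 0 0 0 0 0 0 93",
)

```text
t: 8.5
tcp_pos: [525.8, 114.2, 384.7]
tool_rot: [0.0, 0.769, 0.639, 0.0]
wrist_force: [-1.4, -0.5, 0.3]
width: 0.973
finger_force: 0.0
```

Run:
```python
from h import *
print(pose()[1])
c=cam("wrist"); save(c,"pics/w7.png")
cv2.imwrite("pics/w7b.png",cv2.resize(cv2.imread("pics/w7.png"),(800,600),interpolation=cv2.INTER_CUBIC))
W=np.array([535,167.6,60]); print(proj(c,[W+sx*10*RX+sy*25*RY for sx in(-1,1) for sy in (-1,1)])*1.5625)
c=cam("side"); save(c,"pics/side1.png");c=cam("scene"); save(c,"pics/scene1.png")
```

```text
[525.78115446 114.24465833 384.73558951]
[[376.36755883 239.4313599 ]
 [375.50038958 156.25875517]
 [408.35111915 239.40727094]
 [408.85963089 156.23243881]]
```

View pics/w7b.png

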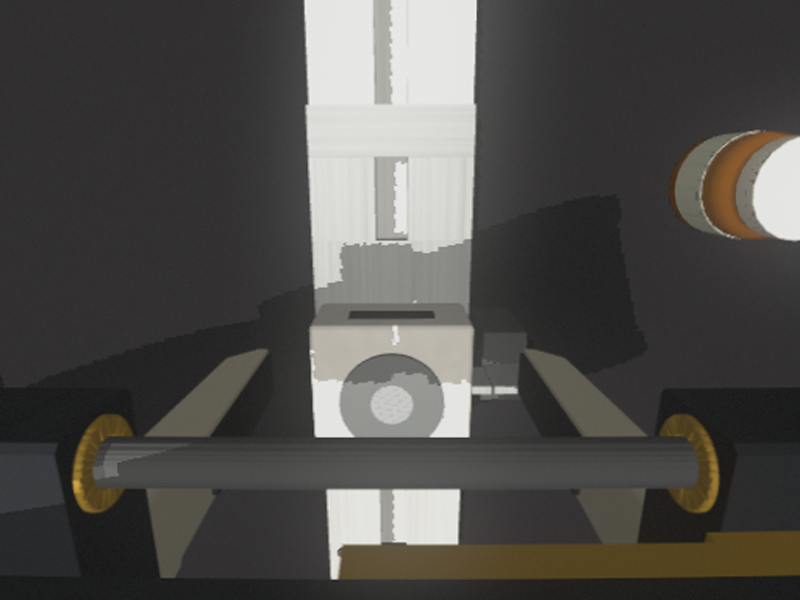

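```bash
cat >> h.py <<'E'
def lean(h,t=30): # grasp orientation: tool z = -key z, key leaning t deg towards heading h+180
    h,t=np.radians([h,t]); z=np.array([np.cos(h)*np.sin(t),np.sin(h)*np.sin(t),-np.cos(t)])
    x=np.array([np.cos(h)*np.cos(t),np.sin(h)*np.cos(t),np.sin(t)]); return Ro.from_matrix(np.c_[x,np.cross(z,x),z])
E
python3 -c "
from h import *
go(lean(48.6),(416,-405,351))"
```

```text
shift [-530.7  -12.9   33.8] turn [-8.08 29.27 30.15]
```

step_arm(
  series="-40 -1 0 -0.6 2 2 93; -85 -2 0 -1.3 5 5 93; -130 -3 0 -2 7 7 93; -175 -4 0 -2.7 10 10 93; -220 -5 5 -3.4 12 12 93; -265 -6 10 -4 15 15 93; -310 -7 15 -5 18 18 93; -355 -8 20 -5.5 20 20.5 93",
)

```text
t: 9.45
tcp_pos: [452.2, -235.0, 364.9]
tool_rot: [-0.074, 0.858, 0.481, 0.164]
wrist_force: [0.4, -0.1, -0.1]
width: 0.998
finger_force: 0.0
```

```bash
python3 -c "
from h import *
go(lean(48.6),(416,-405,351))"
```

```text
shift [-158.7   58.2  -43. ] turn [-2.48  9.14  9.53]
```

step_arm(
  series="-42 15 -11 -0.6 2.4 2.5 93; -84 31 -23 -1.3 4.8 5 93; -125 46 -34 -2 7.2 7.5 93; -150 55 -41 -2.4 8.8 9.2 93; -159 58 -43 -2.5 9.1 9.5 93; -159 58 -43 -2.5 9.1 9.5 93; -159 58 -43 -2.5 9.1 9.5 93; -159 58 -43 -2.5 9.1 9.5 93",
)

```text
t: 10.25
tcp_pos: [417.6, -402.1, 351.3]
tool_rot: [-0.106, 0.88, 0.4, 0.234]
wrist_force: [-0.1, 0.3, -0.2]
width: 1.002
finger_force: 0.0
```

Run:
```python
from h import *
R,p=pose();print(p,R.as_matrix().round(3))
c=cam("wrist"); save(c,"pics/k1.png")
cv2.imwrite("pics/k1b.png",cv2.resize(cv2.imread("pics/k1.png"),(800,600),interpolation=cv2.INTER_CUBIC))
```

```text
[ 417.55542243 -402.08323325  351.3080794 ] [[ 0.57   0.753  0.327]
 [ 0.654 -0.658  0.375]
 [ 0.497  0.    -0.868]]
```

View pics/k1b.png

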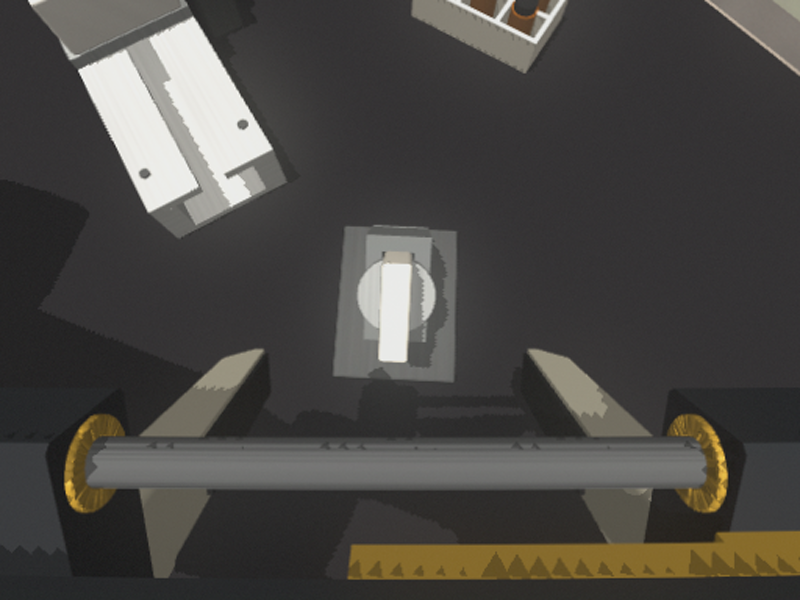

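The key handle's top face spans (383–411, 263) down to (379–408, 361), nearly aligned with the tool and about 2° off. The sleeve and base sit squarely below it.

Run:
```python
from h import *
c=load("pics/k1.png"); k=1/1.5625; R,p=pose()
g=cv2.cvtColor(c["im"],cv2.COLOR_RGB2HSV)
m=((g[...,2]>215)).astype(np.uint8); m[:int(262*k)]=0;m[int(366*k):]=0;m[:,:int(370*k)]=0;m[:,int(420*k):]=0
n,l,st,ce=cv2.connectedComponentsWithStats(m); i=1+np.argmax(st[1:,4]); print(st[i],ce[i])
q=cv2.boxPoints(cv2.minAreaRect(np.argwhere(l==i)[:,::-1].astype(np.float32))); print(q*1.5625)
a,b=onz(c,(397*k,262.5*k),130.6),onz(c,(393.5*k,361.5*k),102.6)
print("ends",a,b,np.linalg.norm(a-b)); d=b-a
h=np.degrees(np.arctan2(-d[1],-d[0])); print("h",h,"tilt",np.degrees(np.arcsin(-d[2]/np.linalg.norm(d))))
m_=(a+b)/2; 
for hh in (h,):
    Rt=lean(hh); z=Rt.as_matrix()[:,2]; grip=m_+20*z; print("grip",grip,"mouth",m_+48*z)
    for back in (60,0): go(Rt,grip-(167+back)*z)
```

```text
[ 243  168   20   64 1117] [251.97761862 199.05998209]
[[377.31262 360.1224 ]
 [381.3908  262.24545]
 [409.98697 263.43698]
 [405.90878 361.3139 ]]
ends [ 521.41475999 -286.3822601   130.6       ] [ 488.80159276 -320.93424846  102.6       ] 55.14942045614222
h 46.65346789945827 tilt 30.511519829208357
grip [ 511.97226816 -296.3860989    99.27949192] mouth [ 521.58199667 -286.20508136   75.03078062]
shift [-3.  -2.8 62.3] turn [-1.11  0.19  1.94]
shift [ -2.8  -1.7 122.2] turn [-1.11  0.19  1.94]
```

step_arm(
  series="-3 -2.8 20 -1.1 0.2 1.9 93; -3 -2.8 45 -1.1 0.2 1.9 93; -3 -2.5 62 -1.1 0.2 1.9 93; -3 -2.3 77 -1.1 0.2 1.9 93; -3 -2.1 92 -1.1 0.2 1.9 80; -3 -2 107 -1.1 0.2 1.9 70; -2.8 -1.8 117 -1.1 0.2 1.9 60; -2.8 -1.7 122 -1.1 0.2 1.9 55",
)

```text
t: 11.1
tcp_pos: [454.2, -357.9, 242.6]
tool_rot: [-0.103, 0.887, 0.382, 0.238]
wrist_force: [0.2, 0.0, 0.3]
width: 0.703
finger_force: 0.0
```

Run:
```python
from h import *
R,p=pose();print(p,manip.sense()["wrist_force"]); h=46.65
go(lean(h),np.array([512,-296.4,99.3])-167*lean(h).as_matrix()[:,2])
c=cam("wrist"); save(c,"pics/k2.png")
cv2.imwrite("pics/k2b.png",cv2.resize(cv2.imread("pics/k2.png"),(800,600),interpolation=cv2.INTER_CUBIC))
```

```text
[ 454.15167989 -357.88056487  242.62062393] [0.1782477  0.00886719 0.33408897]
shift [ 1.4 -0.1 -0.7] turn [-0.04 -0.04 -0.09]
```

View pics/k2b.png

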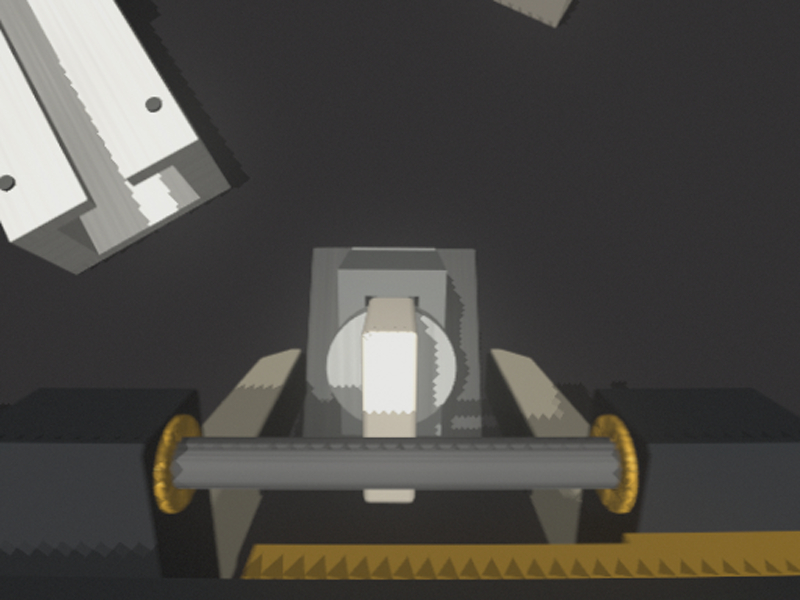

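The handle sits centred between the fingers ((363–417) against the fingers at 300 and 490) and square to them. Closing.

step_arm(
  series="1 0 0 0 0 0 50; 1 0 0 0 0 0 40; 1 0 0 0 0 0 30; 1 0 0 0 0 0 25; 1 0 0 0 0 0 20; 1 0 0 0 0 0 10; 1 0 0 0 0 0 10; 1 0 0 0 0 0 10",
  grip_force=45,
)

```text
t: 11.95
tcp_pos: [454.5, -358.0, 244.3]
tool_rot: [-0.103, 0.887, 0.382, 0.238]
wrist_force: [-1.9, 0.4, 2.3]
width: 0.168
finger_force: 45.0
```

Run:
```python
from h import *
s=manip.sense();print(s["tcp_pos"],s["wrist_force"],s["width"]*93,s["finger_force"])
c=cam("wrist"); save(c,"pics/k3.png"); R,p=pose()
# handle top front edge: column-averaged profile, -> tool coords at tool z=167-20
g=cv2.cvtColor(c["im"],cv2.COLOR_RGB2GRAY); print(g[180:275:2,250])
def tool(px,z=147):
    o,v=ray(c,px); o=R.inv().apply(o-p); v=R.inv().apply(v); return o+v*(z-o[2])/v[2]
print(tool((390/1.5625,332/1.5625)),tool((363/1.5625,350/1.5625)),tool((417/1.5625,350/1.5625)))
```

```text
[ 454.4644096  -357.96669175  244.32576382] [-1.87150412  0.35843909  2.31380053] 15.65148991461849 44.9683678150177
[144 143 143 144 144 142 164 166 168 167 168 169 170 170 171 172 174 225
 230 230 230 231 230 231 231 231 231 231 230 230 230 231 231 187 188 188
 187 187 187 187 188 186 186 187 187 185 185 186]
[ 28.62430921  -0.1491327  147.        ] [ 23.38150202  -7.62116422 147.        ] [ 23.38579132   7.2945806  147.        ]
```

step_arm(
  series="0 0 -6 0 0 0 10; 0 0 -15 0 0 0 10; 0 0 -27 0 0 0 10; 0 0 -40 0 0 0 10; 0 0 -55 0 0 0 10; 0 0 -75 0 0 0 10; 0 0 -100 0 0 0 10; 0 0 -120 0 0 0 10",
)

```text
t: 12.8
tcp_pos: [412.5, -402.5, 350.6]
tool_rot: [-0.102, 0.887, 0.382, 0.238]
wrist_force: [-0.3, -0.1, -2.0]
width: 0.172
finger_force: 45.0
```

Run:
```python
from h import *
s=manip.sense();print(s["tcp_pos"],s["wrist_force"],s["width"]*93,s["finger_force"])
c=cam("wrist"); save(c,"pics/k4.png"); R,p=pose()
W=np.array([535,167.6,60])
go(down(79.5),W+[0,0,199+90])
```

```text
[ 412.53184024 -402.51358207  350.58279554] [-0.33243803 -0.12534648 -1.95491834] 15.950626274137875 44.968414306640625
shift [ 431.  -304.6  251.5] turn [  8.94 -28.98 -32.17]
```

Run:
```python
from h import *
W=np.array([535,167.6,60])
go(down(79.5),[535,167.6,400])
```

```text
shift [ 456.5 -304.3  207.3] turn [  8.94 -28.98 -32.17]
```

step_arm(
  series="25 -17 8 0.5 -2 -2 10; 60 -40 24 1.3 -5 -5 10; 95 -63 40 2 -7 -7.5 10; 130 -86 56 2.8 -9.5 -10 10; 165 -110 72 3.5 -12 -13 10; 200 -133 88 4.2 -14.5 -15.5 10; 235 -156 104 5 -17 -18.5 10; 270 -179 121 5.5 -19 -21 10",
)

```text
t: 13.65
tcp_pos: [485.6, -63.1, 379.4]
tool_rot: [-0.035, 0.824, 0.559, 0.085]
wrist_force: [0.0, -0.3, -1.9]
width: 0.17
finger_force: 45.0
```

Run:
```python
from h import *
go(down(79.5),[535,167.6,400])
```

```text
shift [232.8 -39.1  19.9] turn [  3.2  -10.06 -11.11]
```

step_arm(
  series="40 -7 3 0.6 -2 -2 10; 80 -14 7 1.3 -4 -4.5 10; 120 -21 10 2 -6 -6.5 10; 160 -27 14 2.6 -8 -8.5 10; 195 -33 17 3 -9.5 -10.5 10; 220 -37 19 3.2 -10 -11.1 10; 233 -39 20 3.2 -10 -11.1 10; 233 -39 20 3.2 -10 -11.1 10",
)

```text
t: 14.45
tcp_pos: [535.7, 167.1, 399.6]
tool_rot: [-0.002, 0.769, 0.639, 0.001]
wrist_force: [-0.5, -1.5, -2.0]
width: 0.171
finger_force: 45.0
```

Run:
```python
from h import *
go(down(79.5),[535,167.6,400]); R,p=pose(); print(R.as_matrix().round(4)[:,2])
c=cam("wrist"); save(c,"pics/p1.png")
for n in("side","scene"): save(cam(n),f"pics/{n}2.png")
W=np.array([535,167.6,60])
K=p+199*R.as_matrix()[:,2]
S=load("pics/side2.png"); C=load("pics/scene2.png")
u=proj(S,[(W+K)/2])[0].astype(int); v=proj(C,[(W+K)/2])[0].astype(int); print(u,v)
print(proj(S,[W,K]),proj(C,[W,K]))
a=cv2.imread("pics/side2.png")[u[1]-60:u[1]+60,u[0]-60:u[0]+60];b=cv2.imread("pics/scene2.png")[v[1]-60:v[1]+60,v[0]-60:v[0]+60]
for n,i in(("a",a),("b",b)): print(i.shape)
d=cv2.imread("pics/p1.png")[60:260,150:350]
cv2.imwrite("pics/p1b.png",np.hstack([cv2.resize(i,(400,400),interpolation=cv2.INTER_CUBIC) for i in(a,b)])); print(u-60,v-60)
```

```text
shift [ 0.4 -0.8 -0.4] turn [-0.07 -0.21 -0.01]
[-5.0e-04  3.8e-03 -1.0e+00]
[243 163] [271 171]
[[243.91117709 179.75801524]
 [242.68842413 145.30140365]] [[270.97210514 190.81450081]
 [272.92925513 149.91518335]]
(120, 120, 3)
(120, 120, 3)
[183 103] [211 111]
```

View pics/p1b.png

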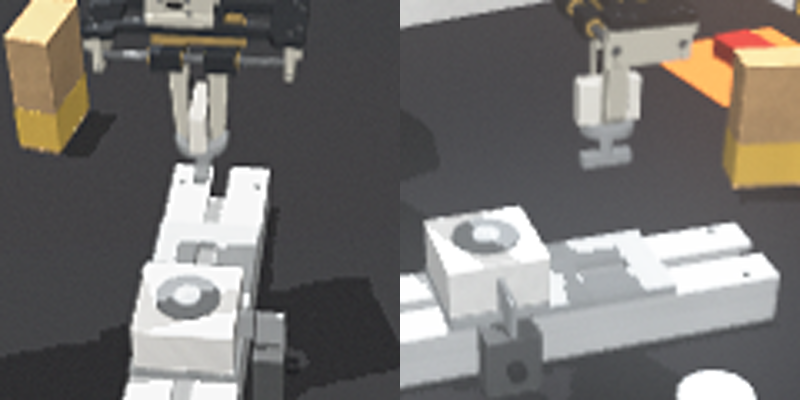

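The crops show the key held upright. Its collar is where predicted in both views: side crop (203,145) against (199,141), scene crop (606,129) against (606,130). To cancel any wrist-camera bias I'll view the window with the tool turned 90°.

step_arm(
  series="0 -8 2 0 0 8 10; 0 -16 4 0 0 16 10; 0 -24 6 0 0 24 10; 0 -32 8 0 0 32 10; 0 -40 10 0 0 40 10; 0 -48 12 0 0 48 10; 0 -55 15 0 0 56 10; 0 -55 15 0 0 64 10",
)

```text
t: 15.4
tcp_pos: [480.8, 174.8, 384.0]
tool_rot: [-0.002, 0.991, 0.13, -0.001]
wrist_force: [0.1, 0.8, -1.8]
width: 0.172
finger_force: 45.0
```

step_arm(
  series="0 0 0 0 0 8 10; 0 0 0 0 0 16 10; 0 0 0 0 0 23 10; 0 0 0 0 0 26 10; 0 0 0 0 0 26 10; 0 0 0 0 0 26 10; 0 0 0 0 0 26 10; 0 0 0 0 0 26 10",
)

```text
t: 16.2
tcp_pos: [481.6, 175.9, 384.6]
tool_rot: [-0.002, 0.996, -0.092, -0.0]
wrist_force: [0.5, -0.2, -1.0]
width: 0.166
finger_force: 45.0
```

Run:
```python
from h import *
R,p=pose(); print(p,R.as_matrix().round(4)[:,[0,2]].T)
c=cam("wrist"); save(c,"pics/p2.png")
W=np.array([535,167.6,60]); print(proj(c,[W]),proj(c,[W+sx*10*RX+sy*25*RY for sx in(-1,1) for sy in (-1,1)])*1.5625)
cv2.imwrite("pics/p2b.png",cv2.resize(cv2.imread("pics/p2.png"),(800,600),interpolation=cv2.INTER_CUBIC))
```

```text
[481.60621984 175.91002716 384.56835906] [[ 9.830e-01 -1.834e-01 -1.200e-03]
 [-6.000e-04  3.100e-03 -1.000e+00]]
[[251.53391237 128.72796864]] [[433.52603758 217.58209099]
 [352.61333873 217.64136091]
 [434.14770648 184.37384809]
 [351.85216991 184.45555274]]
```

View pics/p2b.png

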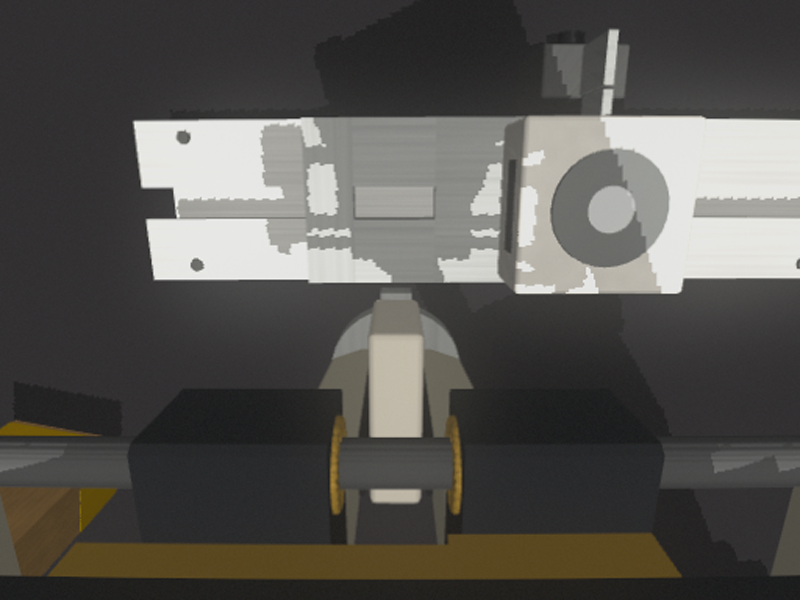

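The window is at (354–435, 185–218), within about 1 mm of the prediction. After cancelling the camera bias its centre is ≈(534.2, 167.5). I'll turn back to lengthwise over it.

```bash
python3 -c "
from h import *
go(down(79.5),[534.2,167.5,384]);"
```

```text
shift [53.3 -1.3  0.5] turn [-1.900e-01 -7.000e-02 -9.007e+01]
```

step_arm(
  series="7 -1 0 0 0 -8 10; 14 -1 0 0 0 -16 10; 21 -1 0 0 0 -24 10; 28 -1 0 0 0 -32 10; 35 -1 0 0 0 -40 10; 42 -1 0 0 0 -48 10; 48 -1 0 0 0 -56 10; 53 -1 0 0 0 -64 10",
)

```text
t: 17.05
tcp_pos: [534.2, 167.4, 384.4]
tool_rot: [-0.002, 0.892, 0.452, 0.0]
wrist_force: [0.2, 0.5, -2.0]
width: 0.168
finger_force: 45.0
```

```bash
python3 -c "
from h import *
go(down(79.5),[534.2,167.5,384]);"
```

```text
shift [ 0.1 -0.   0.4] turn [ -0.12  -0.14 -25.73]
```

step_arm(
  series="0 0 5 0 0 -8 10; 0 0 20 0 0 -16 10; 0 0 40 0 0 -23 10; 0 0 60 0 0 -25.9 10; 0 0 75 0 0 -25.9 10; 0 0 80 0 0 -25.9 10; 0 0 82 0 0 -25.9 10; 0 0 82 0 0 -25.9 10",
)

```text
t: 17.85
tcp_pos: [534.1, 167.8, 303.1]
tool_rot: [-0.001, 0.77, 0.638, 0.001]
wrist_force: [-0.2, 0.0, -0.8]
width: 0.172
finger_force: 45.0
```

```bash
python3 -c "
from h import *
print(pose()[1],manip.sense()['wrist_force']);go(down(79.5),[534.2,167.5,302]);
c=cam('wrist'); save(c,'pics/p3.png');W=np.array([534.2,167.5,60])
print(proj(c,[W,W+25*RY])*1.5625)
a=cv2.imread('pics/p3.png')[60:290,100:400]; cv2.imwrite('pics/p3b.png',cv2.resize(a,None,fx=2.6,fy=2.6,interpolation=cv2.INTER_CUBIC))"
```

```text
[534.07496143 167.76229002 303.05223461] [-0.15068235  0.01151017 -0.8099669 ]
shift [-0.2  0.2  1.1] turn [-0.03 -0.18 -0.23]
[[393.6122536  325.75439958]
 [393.35910407 274.61287818]]
```

View pics/p3b.png

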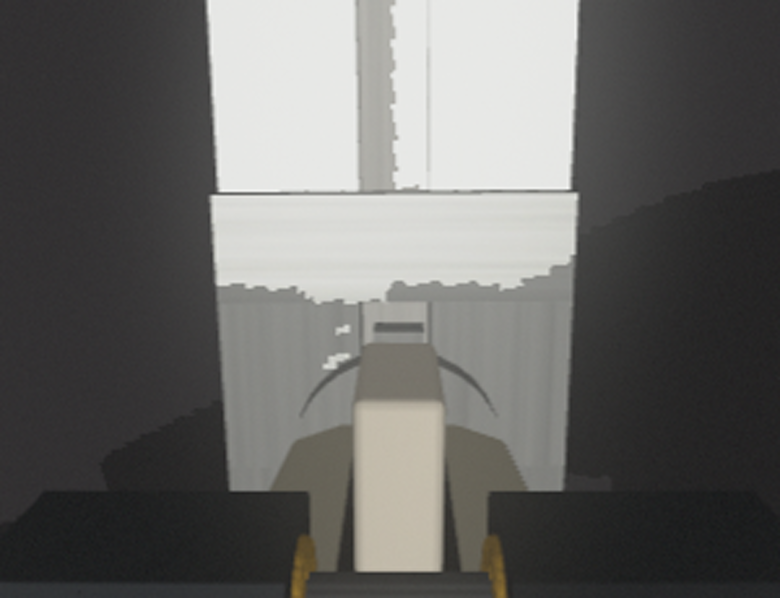

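The T-head end is visible at crop (374–424, 323–333) inside the window's edges (361–430, front edge 301). It is about 1 mm to the right of centre.

Run:
```python
from h import *
c=load('pics/p3.png'); P=lambda x,y,z: onz(c,(x/2.6-.3+100,y/2.6-.3+60),z)
R,p=pose(); hb=p[2]-199-33
for n,x,y,z in [("head bot L",374,333,hb),("head bot R",424,333,hb),("head top",399,323,hb+10),("winL",361,310,60),("winR",430,310,60),("win front",396,301,60),("win pL",359.5,150,50),("win pR",429,150,50)]:
    v=P(x,y,z); print(n,(v@RX).round(1),(v@RY).round(1))
print("W",W@RX if 0 else np.array([534.2,167.5,0])@RX,np.array([534.2,167.5,0])@RY, hb)
```

```text
head bot L 489.0 280.9
head bot R 502.4 280.9
head top 495.7 286.0
winL 485.1 284.7
winR 504.5 284.6
win front 494.9 287.3
win pL 484.9 328.2
win pR 504.3 328.2
W 494.73032110072995 262.04541473486756 71.46109358380437
```

step_arm(
  series="0 -1 3 0 -0.2 0 10; 0 -1 6 0 -0.2 0 10; 0 -1 10 0 -0.2 0 10; 0 -1 14 0 -0.2 0 10; 0 -1 18 0 -0.2 0 10; 0 -1 21 0 -0.2 0 10; 0 -1 24 0 -0.2 0 10; 0 -1 24 0 -0.2 0 10",
)

```text
t: 18.7
tcp_pos: [532.6, 167.9, 277.8]
tool_rot: [-0.001, 0.77, 0.638, -0.001]
wrist_force: [-0.1, 0.2, -0.9]
width: 0.171
finger_force: 45.0
```

step_arm(
  series="0 0 2 0 0 0 10; 0 0 4 0 0 0 10; 0 0 6 0 0 0 10; 0 0 8 0 0 0 10; 0 0 10 0 0 0 10; 0 0 12 0 0 0 10; 0 0 14 0 0 0 10; 0 0 14 0 0 0 10",
)

```text
t: 19.5
tcp_pos: [532.7, 167.9, 264.1]
tool_rot: [-0.0, 0.77, 0.638, -0.001]
wrist_force: [-0.0, 1.3, -1.8]
width: 0.173
finger_force: 45.0
```

step_arm(
  series="0 0 1 0 0 0 10; 0 0 2 0 0 0 10; 0 0 3 0 0 0 10; 0 0 4 0 0 0 10; 0 0 4.5 0 0 0 10; 0 0 5 0 0 0 10; 0 0 5 0 0 0 10; 0 0 5 0 0 0 10",
)

```text
t: 20.3
tcp_pos: [532.8, 167.9, 259.5]
tool_rot: [-0.0, 0.77, 0.638, -0.001]
wrist_force: [0.9, -0.5, -2.3]
width: 0.169
finger_force: 45.0
```

step_arm(
  series="0 0 0.5 0 0 0 10; 0 0 1 0 0 0 10; 0 0 1.5 0 0 0 10; 0 0 2 0 0 0 10; 0 0 2 0 0 0 10; 0 0 2 0 0 0 10; 0 0 2 0 0 0 10; 0 0 2 0 0 0 10",
)

```text
t: 21.1
tcp_pos: [532.8, 167.9, 257.5]
tool_rot: [-0.0, 0.77, 0.638, -0.001]
wrist_force: [-0.2, 0.5, -1.8]
width: 0.167
finger_force: 45.0
```

step_arm(
  series="0 0 0.5 0 0 0 10; 0 0 1 0 0 0 10; 0 0 1.5 0 0 0 10; 0 0 1.5 0 0 0 10; 0 0 1.5 0 0 0 10; 0 0 1.5 0 0 0 10; 0 0 1.5 0 0 0 10; 0 0 1.5 0 0 0 10",
)

```text
t: 21.9
tcp_pos: [532.9, 168.0, 256.5]
tool_rot: [-0.0, 0.77, 0.638, -0.0]
wrist_force: [-2.6, -0.6, 5.8]
width: 0.17
finger_force: 45.0
```

Collar contact at TCP z≈256.5 (about +8 N). I'll ease off slightly and make the quarter turn.

step_arm(
  series="0 0 -0.7 0 0 0 10; 0 0 -0.7 0 0 4 10; 0 0 -0.7 0 0 10 10; 0 0 -0.7 0 0 17 10; 0 0 -0.7 0 0 24 10; 0 0 -0.7 0 0 31 10; 0 0 -0.7 0 0 38 10; 0 0 -0.7 0 0 45 10",
)

```text
t: 22.7
tcp_pos: [532.9, 167.8, 256.5]
tool_rot: [0.0, 0.956, 0.293, -0.001]
wrist_force: [0.1, -0.4, -0.2]
width: 0.171
finger_force: 45.0
```

step_arm(
  series="0 0 0 0 0 7 10; 0 0 0 0 0 14 10; 0 0 0 0 0 21 10; 0 0 0 0 0 28 10; 0 0 0 0 0 35 10; 0 0 0 0 0 41 10; 0 0 0 0 0 45 10; 0 0 0 0 0 45 10",
)

```text
t: 23.5
tcp_pos: [532.8, 167.9, 256.5]
tool_rot: [0.0, 0.996, -0.094, -0.001]
wrist_force: [-0.7, 0.1, -0.6]
width: 0.171
finger_force: 45.0
```

```bash
python3 -c "
from h import *
s=manip.sense();print(s['tcp_pos'],s['wrist_force'],s['moment'],s['width']*93);go(down(-10.5),[532.8,167.9,256.5])"
```

```text
[532.8471572  167.85963677 256.54228258] [-0.68977296  0.08370181 -0.63725299] [ 0.04212418 -0.0244817   0.00453009] 15.874028443502594
shift [-0.1 -0.   0. ] turn [ 0.03  0.07 -0.26]
```

step_arm(
  series="0 0 0 0 0 0 17; 0 0 0 0 0 0 20; 0 0 0 0 0 0 26; 0 0 0 0 0 0 34; 0 0 0 0 0 0 36; 0 0 0 0 0 0 36; 0 0 0 0 0 0 36; 0 0 0 0 0 0 36",
)

```text
t: 24.3
tcp_pos: [532.8, 167.9, 256.7]
tool_rot: [0.0, 0.996, -0.093, -0.001]
wrist_force: [-0.4, -0.5, 0.6]
width: 0.39
finger_force: 0.0
```

step_arm(
  series="0 0 -8 0 0 0 36; 0 0 -20 0 0 0 36; 0 0 -40 0 0 0 36; -10 0 -70 0 0 0 36; -25 0 -100 0 0 0 36; -45 0 -125 0 0 0 36; -55 0 -130 0 0 0 36; -55 0 -130 0 0 0 36",
)

```text
t: 25.1
tcp_pos: [478.5, 178.6, 388.6]
tool_rot: [-0.0, 0.996, -0.093, 0.001]
wrist_force: [0.6, -0.4, -0.2]
width: 0.384
finger_force: 0.0
```

Run:
```python
from h import *
s=manip.sense(); print(s["tcp_pos"],s["wrist_force"],s["width"]*93)
c=cam("wrist"); save(c,"pics/f.png")
W=np.array([534.2,167.5,60]); print("W,handle top, K0:",proj(c,[W,W+[0,0,48],W+[0,0,8]])*1.5625)
print(proj(c,[W+[0,0,48]+28*RX,W+[0,0,48]-28*RX])*1.5625)
cv2.imwrite("pics/fb.png",cv2.resize(cv2.imread("pics/f.png"),(800,600),interpolation=cv2.INTER_CUBIC))
```

```text
[478.51922328 178.55544246 388.56027192] [ 0.60998125 -0.40834661 -0.17071343] 35.707841998237114
W,handle top, K0: [[395.57870577 197.82652125]
 [395.5134514  202.74813976]
 [395.56926109 198.53883972]]
[[395.39346034 147.01098774]
 [395.62688136 255.5607674 ]]
```

View pics/fb.png

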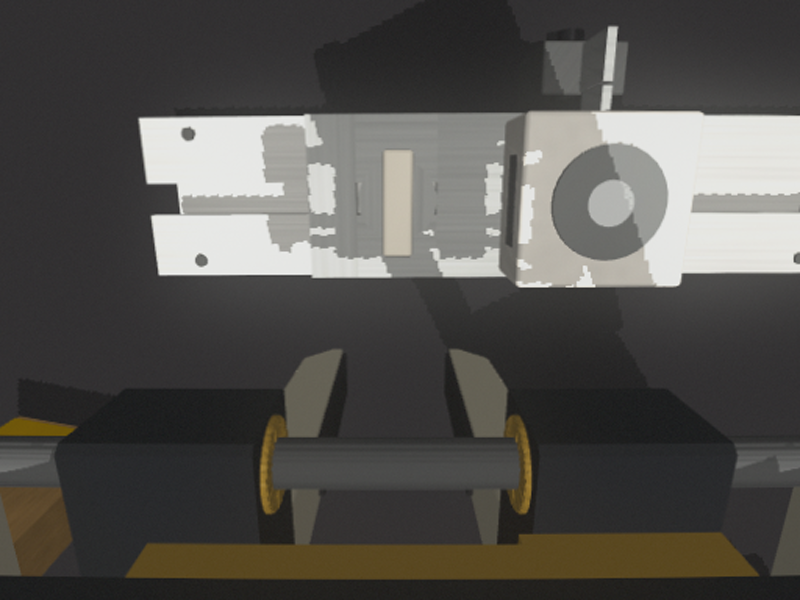

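The key stands upright and crosswise in the slot: handle at (384–412, 150–256), predicted centre (395,203). The pointer is still in line with the clip blade at about (609,85). Handing in.

```bash
python3 -c "
from cell import manip
print(manip.finish_job())"
```

```text
the job is handed in; nothing more can be done
None
```

I pushed the carriage onto the mark, put the locking key in and turned it crosswise, then handed the job in at about 25 s. My last wrist picture agrees, but the judge returned no verdict.

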